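# Lay a freshly varnished rail length down on its drying rest

### The arm

A 6-joint arm with a two-finger parallel gripper is mounted at the origin on the work surface. World frame = base frame: x ahead of the robot, y to its left, z up, the work surface at z = 0. Lengths are in m, angles in degrees, forces in N, time in s.
With the tool pointing down it reaches from about 0.275 to 0.85 m from the base axis. Payload 19 kg.
Tool frame: the origin (TCP) lies between the finger pads; the fingertips stand 11 mm ahead of it and the grasp point (between the pads) lies 8 mm behind it; x points along the fingers, z is the direction in which the jaws open and shut, and the axes are right-handed (so a half turn about x gives the same grasp; the last joint's range is limited). The gripper opens to 85 mm and grips with 20 to 120 N. Pads are 22 mm wide; open, the fingers measure 114 mm over their backs; the gripper's body (76 mm by 85 mm) begins 54 mm behind the grasp point. The pads swing forward as they close: fully open they stand 13 mm farther back than shut.
Start: joints at [-81.646, 8.623, 82.357, -0, 89.026, -7.678], TCP at [0.159, -0.553, 0.242] pointing down, gripper open.
Joint ranges: [-160.23, 160.23], [-39.13, 120.54], [6.94, 153.29], [-79.49, 259.48], [9.18, 160.14], [-161.06, 161.06]. Speed limits (degrees/s): [108.29, 108.29, 127.2, 172.46, 172.46, 172.46].

### API

Orientations are given as [roll, pitch, yaw] about the fixed x, y, z axes, in that order (R = Rz(yaw) Ry(pitch) Rx(roll)).
In Python, from cell import arm gives the robot as it stands.
- The arm moves only by the tool servo_tool, never from a script. Its argument "series" is a list of rows, each a list of 5 numbers: the finger opening in m, from 0 to 0.0854, then the shift along the world's x, y, z in m, then the turn about the world's z in rad. In form: [[hand, x, y, z, yaw], ...]. A call has 1 to 8 rows; each row is the pose to reach, as a shift and turn from the pose commanded when the call began; what a row does not reach only later rows make up. A row lasts 1/10 s, in which the tool goes at most 50 mm and 8.59 degrees, less where a joint would pass 70% of its speed; a pose out of reach is approached as far as the arm can. A call with a gripper value outside its range is refused whole. The fingers move at their own pace and stop on an object; "squeeze" is the grip in N (left out, the last holds). Time passes only in rows, so rows that repeat a pose let the fingers close. It gives the time, the measured TCP pose, the force and the opening at its end, in the units of the state.
- arm.read_state(): the state, without advancing time (a new reading comes with each control period).
- arm.get_image(name): name is "scene" or "top"; returns a dict with "pixels" (400x640x3 uint8, red, green, blue), "camera_matrix" (3x3 intrinsics, pixels), "R" (3x3) and "t" (3): a world point X has camera coordinates R X + t. Camera axes: x right, y down, z forward; pixel columns grow to the right and rows downward; lengths in m; the calibration is good to about 2 mm. A picture is of the moment at which its call begins. There is no depth.
- arm.hand_in(): hands the job in, once; it reports no verdict.
Trained networks look in a picture, given as the dict that the camera call returned (one of the last four; its "shot" number tells which), for a name from the list of things; names that differ only in an ending like _2 or _b are one class to them, and where a whole thing is asked for, a point or a joint stands for the part that bears it (a point fixed in the world has none). Each returns a list of dicts, best first, with "confidence" (0 to 1); they miss things now and then, are a little off and sometimes report something else, mostly with a low value. They report only what shows in the picture. A call takes as long as a camera call. They do not tell look-alikes from the thing itself.
- arm.silhouettes(picture, target): "region" (400x640 bool, what is visible of it) and "box" ([left, top, right, bottom] in pixels, round what is visible of it).
The state is a dict: "time_s": time; "q": joint angles; "dq": joint speeds; "joint_efforts": joint torques, N m; "position": TCP position; "eef_rot": TCP orientation; "ft_force": force on the tool from outside, world axes, zero at the start; "wrist_torque": the same for the moment, N m; "width": finger opening in m.
Only numpy, scipy, OpenCV 4.12 (cv2) and the standard library are available. Lean on these libraries where they do the work, as an engineer would, in place of code of your own. Each camera call takes 0.05 s, during which the arm holds its last target.

### The job

Tip the tall dark wooden upright that stands on the plywood jig over towards the cork-topped rest, pushing it with the fingers only, and let it down gently so that it ends lying with its broad face on the cork and its foot still on the jig board, square across the rest. Do not grip it hard, slide it off its spot, lift it or let it drop, leave the other things on the bench alone, and finish with the hand clear.

Things in the scene. Friction and masses are not known exactly. Their poses are not given: they have to be found in the camera images.
- upright: loose dark varnished wooden bar standing on end: 32 mm thick (x), 60 mm wide (y), 200 mm tall (z), 0.17 to 0.34 kg, centre of mass half-way up. Origin: centre of its foot. Its -x points to the rest: it tips that way about the lower edge of its broad -x face. Past about 9 degrees of lean it falls by itself unless held on its -x side. A slow push near the top does not slide its foot
- foot_edge (a point): middle of the lower edge of the upright's broad -x face (16 mm towards the rest from the foot's centre); the edge about which it tips
- jig: fixed plywood drying jig. Origin: on the bench below it; x runs along the board away from the rest, z up. Board: x from -95 to +145 mm, 130 mm wide, 12 mm thick; the upright stands on its top (12 mm over the bench) about x = 93 mm. Behind the upright's foot (x 122 to 142 mm) a wooden foot stop, 42 mm high over the bench
- rest: fixed cork-topped cross bar of the jig, 24 mm (x) by 130 mm (y), same axes as the jig; origin at its underside's centre, 12 mm over the bench, 75 mm from the jig's origin towards -x. Its cork top is 57 mm over the bench. The upright comes to lie on it about 72 degrees from vertical, its upper end overhanging the rest by some 30 mm, past the end of the board
- brush: varnish brush lying flat beside the jig; bystander, to be left where it is
- varnish_jar: small amber glass jar, 52 mm across, 70 mm tall, beside the jig; bystander, to be left where it is
- varnish_tin: metal tin, 90 mm across, 110 mm tall; bystander, to be left where it is
- screwdriver: red-handled screwdriver lying flat; bystander, to be left where it is
- brush_pot: black plastic cup, 80 mm across, 90 mm tall; bystander, to be left where it is
- sanding_block: cork sanding block, 100 x 60 x 32 mm; bystander, to be left where it is
There are look-alikes about, which are no part of the job. What is shaped like the upright but orange or yellow is not meant.

How it is judged:
By the outcome, as a careful person would: the job done as asked, in the order asked, and still so for the second after the job is handed in, with the robot touching nothing.
It also fails if it takes over 42 s, if anything falls off the work surface, if the arm or the gripper's body presses on something with over 40 N, if the wrist force passes 120 N, or if a joint passes its speed limit or range.

## Working session

There is one attempt and no reset: what is moved stays moved. The work goes in short steps, Python scripts to look and compute and a tool call to move; the robot and the scene stay as the last step left them, time stands still between calls to the robot, and variables do not carry over. Pictures are saved under pics/ and viewed, and the job is handed in when it is done.

Besides the shell and the picture viewer there is one more tool, called after "Call:" in YAML: its name, and indented under it one key for each argument. servo_tool: Moves the arm, as the interface text tells. Its arguments: {"type":"object","properties":{"series":{"type":"array"},"squeeze":{"type":"number"}},"required":["series"]}

```bash
mkdir -p pics; ls; cat > h.py <<'E'
import numpy as np, cv2, pickle
from cell import arm
def shot(name,fn):
    p=arm.get_image(name); cv2.imwrite('pics/'+fn,p['pixels'][:,:,::-1]); return p
def ray(p,u,v,z):
    K=np.array(p['camera_matrix']);R=np.array(p['R']);t=np.array(p['t'])
    d=R.T@np.linalg.solve(K,[u,v,1.]);c=-R.T@t
    return c+d*(z-c[2])/d[2]
def proj(p,X):
    K=np.array(p['camera_matrix']);x=K@(np.array(p['R'])@np.array(X)+np.array(p['t']));return x[:2]/x[2]
E
python3 - <<'E'
from h import *
for n in ('scene','top'):
    p=shot(n,n+'0.png')
    print(n,'cam',-np.array(p['R']).T@np.array(p['t']))
    for t in ('upright','jig','rest'):
        for d in arm.silhouettes(p,t): print(t,round(d['confidence'],2),d['box'])
    pickle.dump(p,open(n+'0.pkl','wb'))
s=arm.read_state();print(s)
E
```

```text
pics
scene cam [ 1.22988782 -0.29818063  0.94516761]
upright 0.9 [197.8, 209.1, 239.6, 264.8]
upright 0.86 [207.2, 254.9, 253.5, 321.2]
jig 0.65 [263.0, 196.0, 319.2, 277.9]
rest 0.96 [268.1, 196.8, 317.0, 213.7]
rest 0.68 [135.8, 227.6, 174.8, 272.6]
top cam [ 0.35790274 -0.00921781  0.99501007]
upright 0.95 [375.9, 118.1, 416.4, 163.2]
upright 0.8 [436.2, 134.9, 487.0, 172.8]
upright 0.71 [433.3, 75.6, 484.1, 128.0]
jig 0.6 [340.4, 121.5, 420.7, 229.8]
rest 0.91 [343.2, 197.6, 391.3, 222.5]
{'time_s': 0.4, 'q': array([-8.16460011e+01,  8.62662715e+00,  8.23606472e+01, -3.12282725e-05,
        8.90245792e+01, -7.67747329e+00]), 'dq': array([ 0.05276322, -0.08201661, -0.04079997, -0.01117107, -0.00776296,
       -0.03495349]), 'joint_efforts': array([-1.91670399e-03, -7.12087369e+01, -5.70524633e+01, -2.09240652e-04,
        2.73243495e-03, -3.99344822e-05]), 'position': array([ 0.15877151, -0.5526031 ,  0.24219852]), 'eef_rot': array([172.4734503 ,  89.98814642,  98.50492302]), 'ft_force': array([-0.74462525, -0.63180336, -0.3460306 ]), 'wrist_torque': array([-0.06877666,  0.01280604, -0.0453035 ]), 'width': 0.08535128300004799}
```

View pics/scene0.png

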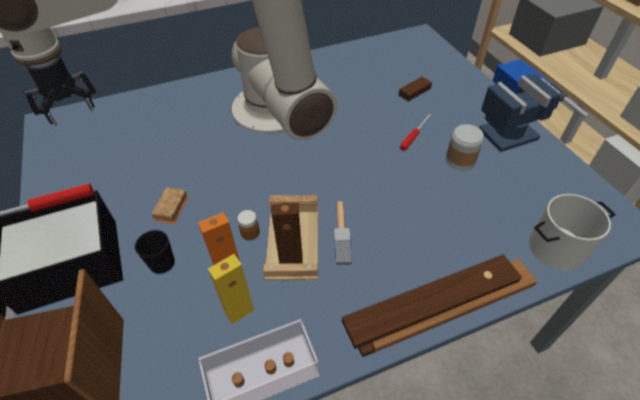

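View pics/top0.png

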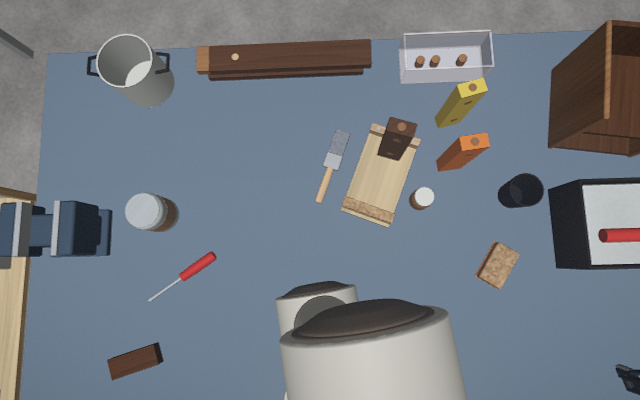

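```bash
python3 - <<'E'
from h import *
p=pickle.load(open('top0.pkl','rb'))
im=p['pixels'][50:260,320:520]
cv2.imwrite('pics/topz.png',cv2.resize(im,None,fx=2.8,fy=2.8,interpolation=cv2.INTER_CUBIC)[:,:,::-1])
p=pickle.load(open('scene0.pkl','rb'))
im=p['pixels'][160:340,160:360]
cv2.imwrite('pics/scenez.png',cv2.resize(im,None,fx=3,fy=3,interpolation=cv2.INTER_CUBIC)[:,:,::-1])
E
```

```text
(no output)
```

View pics/topz.png

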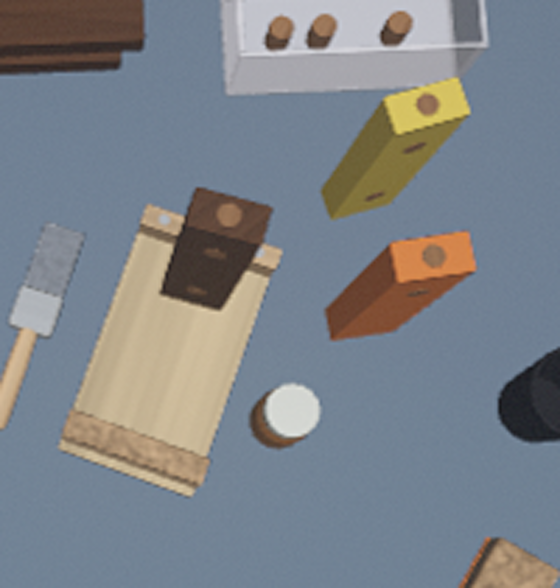

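View pics/scenez.png

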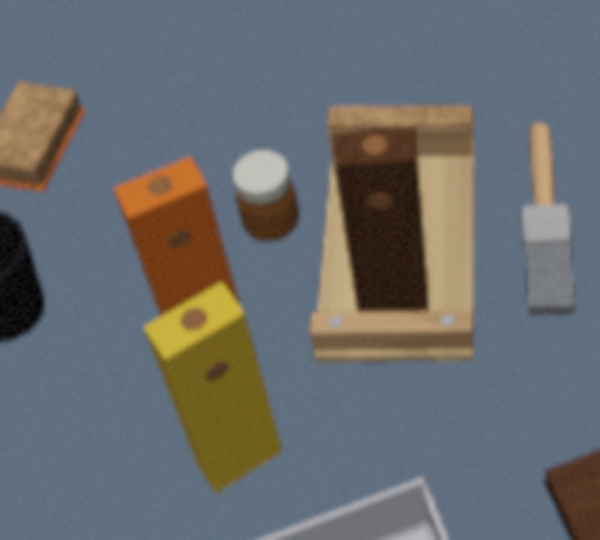

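The dark upright stands on the jig at top-view pixels of about (392,141). The orange and yellow look-alikes are to its right. Next I'll fit the poses from both views.

```bash
cat > fit.py <<'E'
from h import *
from scipy.optimize import least_squares
T=pickle.load(open('top0.pkl','rb'));S=pickle.load(open('scene0.pkl','rb'))
tz=lambda a:(np.array(a,float)+.5)/2.8-.5+[320,50]
sz=lambda a:(np.array(a,float)+.5)/3-.5+[160,160]
def P(x,y,yaw,l): 
    c,s=np.cos(yaw),np.sin(yaw); return np.array([x+c*l[0]-s*l[1],y+s*l[0]+c*l[1],l[2]])
def fit(obs,x0,n):
    f=lambda q:np.concatenate([proj(p,P(*q,l))-uv for p,l,uv in obs])
    r=least_squares(f,x0,loss='soft_l1');print(n,r.x[:2].round(4),'yaw',np.degrees(r.x[2]).round(2),'res',r.fun.round(1));return r.x
a=.016;b=.03;z1=.212
# image right=-y, up=+x
U=[(T,(-a,b,.012),tz((162,293))),(T,(-a,-b,.012),tz((221,309))),(T,(a,b,z1),tz((198,187))),(T,(a,-b,z1),tz((272,207))),(T,(-a,-b,z1),tz((258,246))),(T,(-a,b,z1),tz((187,227))),
 (S,(-a,-b,z1),sz((333,128))),(S,(-a,b,z1),sz((416,128))),(S,(a,b,z1),sz((418,162))),(S,(a,-b,z1),sz((337,165)))]
g=ray(T,391,150,.1);print(g)
fit(U,[g[0],g[1],-.25],'upright')
h=.065
J=[(T,(-.063,h,.057),tz((78,410))),(T,(-.063,-h,.057),tz((210,460))),(T,(-.087,-h,.057),tz((203,488))),(T,(-.087,h,.057),tz((61,444))),
 (T,(.122,h,.042),tz((140,233))),(T,(.142,h,.042),tz((148,206))),(T,(.142,-h,.042),tz((282,251))),(T,(.122,-h,.042),tz((273,272))),
 (S,(.142,-h,.042),sz((311,332))),(S,(.142,h,.042),sz((473,332))),(S,(.122,h,.042),sz((473,314))),(S,(.122,-h,.042),sz((311,314))),
 (S,(-.087,-h,.057),sz((329,107))),(S,(-.087,h,.057),sz((471,108)))]
fit(J,[g[0]-.09,g[1],-.25],'jig')
E
python3 fit.py
```

```text
[ 0.60781493 -0.1428415   0.1       ]
upright [ 0.627  -0.1499] yaw -18.81 res [-1.6  0.3 -0.4  1.  -0.9 -1.1  0.3 -0.5  1.2 -0.3 -1.2 -1.4 -0.   0.6
 -0.4 -0.8 -0.7 -0.9 -1.6 -0.5]
jig [ 0.5422 -0.1142] yaw -21.56 res [-2.6 -0.1  0.5 -0.2 -0.1 -1.   0.2 -3.2 -0.5 -3.2 -0.8 -0.7 -0.1 -0.5
  0.7 -0.7 -0.8 -0.5 -0.5 -1.4 -0.5 -2.5 -0.2 -1.6 -0.9 -1.2 -0.2 -2.3]
```

```bash
cat > fit2.py <<'E'
from h import *
from scipy.optimize import minimize
import fit as F, itertools
pics=[]
for n in ('top','scene'):
    p=shot(n,n+'1.png'); g=proj(p,[.627,-.15,.1])
    best=None
    for d in arm.silhouettes(p,'upright'):
        m=np.array(d['region']);v=p['pixels'][m].mean(0)
        print(n,d['confidence'],d['box'],v)
        if v.max()<80: best=m
    o=best.astype(np.uint8)*255 if best is not None else None
    if best is not None: pics.append((p,best))
    rr=arm.silhouettes(p,'rest'); print(n,'rest',[(r['confidence'],r['box']) for r in rr])
    pickle.dump((p,best,[np.array(r['region']) for r in rr]),open('sil_%s.pkl'%n,'wb'))
def mask(p,q,boxes):
    M=np.zeros((1600,2560),np.uint8)
    for lo,hi in boxes:
        pts=np.array([proj(p,F.P(*q,l)) for l in itertools.product(*zip(lo,hi))])
        h=cv2.convexHull(((pts+.5)*4-.5).astype(np.float32))
        cv2.fillConvexPoly(M,np.round(h*16).astype(np.int32),1,shift=4)
    return cv2.resize(M.astype(np.float32),(640,400),interpolation=cv2.INTER_AREA)
def run(data,boxes,x0):
    def c(q):
        q=np.array([q[0],q[1],q[2]/10])
        return sum(np.abs(mask(p,q,boxes)-m).sum() for p,m in data)
    x0=np.array([x0[0],x0[1],x0[2]*10])
    r=minimize(c,x0,method='Nelder-Mead',options=dict(initial_simplex=[x0,x0+[.005,0,0],x0+[0,.005,0],x0+[0,0,.6]],xatol=1e-5,fatol=.1))
    return r.x[:2],np.degrees(r.x[2]/10),r.fun,[m.sum() for _,m in data]
B=[((-.016,-.03,.012),(.016,.03,.212))]
# scene partly occluded by stop: report separately
for dd in ([pics[0]],[pics[-1]],pics): print(run(dd,B,[.627,-.15,np.radians(-19)]))
p,_,r=pickle.load(open('sil_top.pkl','rb'))
print('rest',run([(p,r[0])],[((-.087,-.065,.012),(-.063,.065,.057))],[.542,-.114,np.radians(-20)]))
E
python3 fit2.py | grep -v res
```

```text
[ 0.60781493 -0.1428415   0.1       ]
 -0.4 -0.8 -0.7 -0.9 -1.6 -0.5]
  0.7 -0.7 -0.8 -0.5 -0.5 -1.4 -0.5 -2.5 -0.2 -1.6 -0.9 -1.2 -0.2 -2.3]
top 0.86 [434.3, 76.7, 485.0, 127.0] [143.42101167 127.65525292  68.59299611]
top 0.58 [375.8, 118.6, 417.1, 163.7] [87.345      70.79833333 60.7925    ]
top 0.27 [341.0, 122.5, 420.1, 229.6] [189.39146801 170.76787955 140.58419072]
scene 0.92 [270.7, 201.1, 303.4, 265.7] [62.02663438 42.53026634 28.20641646]
scene 0.73 [209.9, 254.1, 253.6, 324.7] [128.6441048  109.95032751  38.16157205]
scene 0.71 [199.3, 211.2, 239.6, 265.2] [131.90609952  73.56741573  32.19341894]
(array([ 0.62616863, -0.14972736]), np.float64(-18.447654172993957), np.float64(78.25), [np.int64(1652)])
(array([ 0.62616863, -0.14972736]), np.float64(-18.447654172993957), np.float64(78.25), [np.int64(1652)])
(array([ 0.62616863, -0.14972736]), np.float64(-18.447654172993957), np.float64(78.25), [np.int64(1652)])Traceback (most recent call last):
  File "fit2.py", line 34, in <module>
    print('rest',run([(p,r[0])],[((-.087,-.065,.012),(-.063,.065,.057))],[.542,-.114,np.radians(-20)]))
                         ~^^^
IndexError: list index out of range
```

```bash
python3 - <<'E'
from h import *
for n in('top','scene'):
    p,b,r=pickle.load(open('sil_%s.pkl'%n,'rb'));print(n,b is not None,len(r))
E
python3 fit2.py | tail -3
```

```text
top False 0
scene True 1
(array([ 0.62612027, -0.14988287]), np.float64(-16.64479664580739), np.float64(96.4375), [np.int64(1612)])
(array([ 0.62612027, -0.14988287]), np.float64(-16.64479664580739), np.float64(96.4375), [np.int64(1612)])
rest (array([ 0.54371157, -0.11374644]), np.float64(-21.711266866525595), np.float64(57.0), [np.int64(676)])
```

```bash
python3 - <<'E'
from h import *
import fit as F, itertools
def ov(p,x0,y0,w,h,s,fn):
    im=cv2.resize(p['pixels'][y0:y0+h,x0:x0+w],None,fx=s,fy=s,interpolation=cv2.INTER_CUBIC)[:,:,::-1].copy()
    im2=im.copy()
    def edges(q,lo,hi,col):
        for l in itertools.product(*zip(lo,hi)):
            for k in range(3):
                m=list(l); m[k]=hi[k] if l[k]==lo[k] else None
                if m[k] is None: continue
                a,b=[(proj(p,F.P(*q,t))-[x0,y0]+.5)*s-.5 for t in (l,m)]
                cv2.line(im2,tuple(np.round(a*16).astype(int)),tuple(np.round(b*16).astype(int)),col,1,cv2.LINE_AA,4)
    edges((.6268,-.1499,np.radians(-19)),(-.016,-.03,.012),(.016,.03,.212),(0,255,0))
    q=(.5430,-.1138,np.radians(-21.6))
    edges(q,(-.087,-.065,.012),(-.063,.065,.057),(255,0,0))
    edges(q,(-.095,-.065,0),(.145,.065,.012),(255,0,255))
    cv2.imwrite(fn,np.hstack([im2]))
T=pickle.load(open('top0.pkl','rb'));S=pickle.load(open('scene0.pkl','rb'))
ov(T,335,110,95,122,6.2 if 0 else 4.8,'pics/ovT.png'); ov(S,255,185,80,100,5.8,'pics/ovS.png')
E
```

```text
[ 0.60781493 -0.1428415   0.1       ]
upright [ 0.627  -0.1499] yaw -18.81 res [-1.6  0.3 -0.4  1.  -0.9 -1.1  0.3 -0.5  1.2 -0.3 -1.2 -1.4 -0.   0.6
 -0.4 -0.8 -0.7 -0.9 -1.6 -0.5]
jig [ 0.5422 -0.1142] yaw -21.56 res [-2.6 -0.1  0.5 -0.2 -0.1 -1.   0.2 -3.2 -0.5 -3.2 -0.8 -0.7 -0.1 -0.5
  0.7 -0.7 -0.8 -0.5 -0.5 -1.4 -0.5 -2.5 -0.2 -1.6 -0.9 -1.2 -0.2 -2.3]
```

View pics/ovT.png

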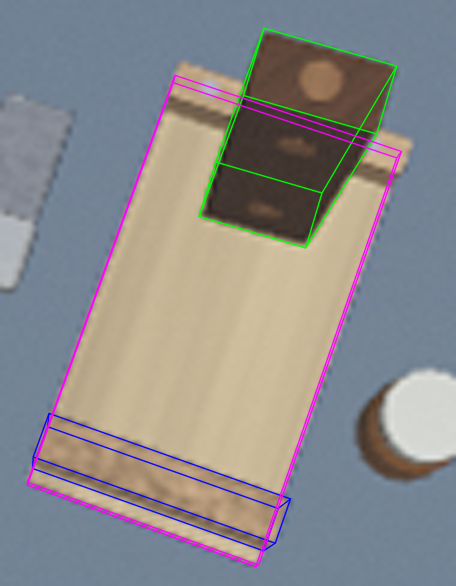

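View pics/ovS.png

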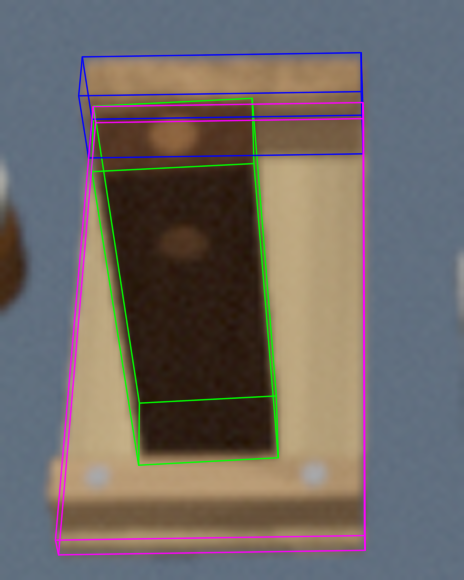

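Call:
servo_tool:
  series:
    - [0.055, 0.02, 0.02, 0.04, 0.1]
    - [0.055, 0.05, 0.05, 0.08, 0.2]
    - [0.055, 0.08, 0.08, 0.1, 0.3]
    - [0.055, 0.11, 0.11, 0.1, 0.42]
    - [0.055, 0.14, 0.14, 0.1, 0.54]
    - [0.055, 0.17, 0.17, 0.1, 0.66]
    - [0.055, 0.2, 0.2, 0.1, 0.78]
    - [0.055, 0.23, 0.23, 0.1, 0.9]
  squeeze: 20

```text
time_s: 1.8
position: [0.3897, -0.3212, 0.3425]
eef_rot: [-31.0, 90.0, -53.1]
ft_force: [0.2, -1.3, 0.2]
width: 0.0544
```

Call:
servo_tool:
  series:
    - [0.055, 0.03, 0.03, 0, 0.043]
    - [0.055, 0.06, 0.055, 0, 0.043]
    - [0.055, 0.09, 0.08, 0, 0.043]
    - [0.055, 0.12, 0.105, 0, 0.043]
    - [0.055, 0.15, 0.13, 0, 0.043]
    - [0.055, 0.18, 0.15, 0, 0.043]
    - [0.055, 0.21, 0.17, 0, 0.043]
    - [0.055, 0.22, 0.175, 0, 0.043]

```text
time_s: 2.6
position: [0.6107, -0.1455, 0.3415]
eef_rot: [147.9, 89.9, 128.0]
ft_force: [-0.2, 0.1, 0.1]
width: 0.0551
```

Call:
servo_tool:
  series:
    - [0.055, 0.01, 0.003, -0.02, 0]
    - [0.055, 0.02, 0.006, -0.05, 0]
    - [0.055, 0.02, 0.006, -0.08, 0]
    - [0.055, 0.02, 0.006, -0.09, 0]
    - [0.055, 0.02, 0.006, -0.095, 0]

```text
time_s: 3.1
position: [0.6284, -0.1419, 0.2469]
eef_rot: [-175.2, 89.9, 164.8]
ft_force: [-0.2, 0.3, 0.9]
width: 0.0551
```

```bash
python3 - <<'E'
from h import *
s=arm.read_state();print(s['position'],s['eef_rot'],s['ft_force'],s['width'])
for n,(x,y,w,h) in (('top',(330,60,130,170)),('scene',(230,110,120,170))):
    p=shot(n,n+'2.png')
    cv2.imwrite('pics/%s2z.png'%n,cv2.resize(p['pixels'][y:y+h,x:x+w],None,fx=3.5,fy=3.5,interpolation=cv2.INTER_CUBIC)[:,:,::-1])
E
```

```text
[ 0.62837823 -0.14188363  0.24688167] [-175.19688381   89.93601559  164.84672997] [-0.16365342  0.32811985  0.85113708] 0.05509429000370318
```

View pics/top2z.png

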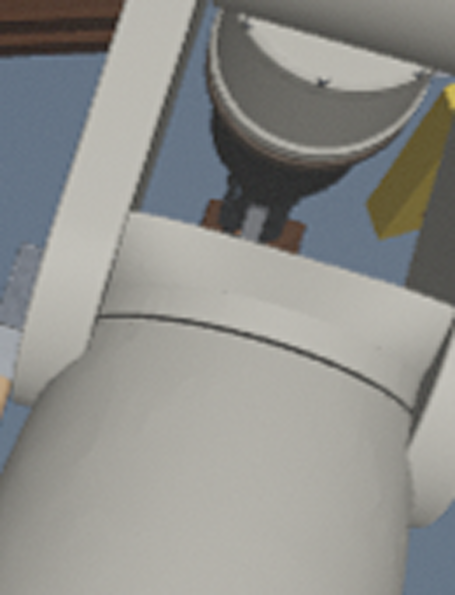

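View pics/scene2z.png

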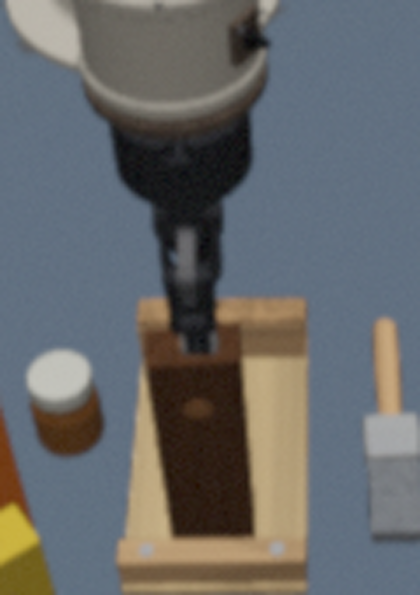

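Call:
servo_tool:
  series:
    - [0.055, 0, 0, 0, 0]
    - [0.055, 0, 0, -0.01, 0]
    - [0.055, 0, 0, -0.02, 0]
    - [0.055, 0, 0, -0.03, 0]

```text
time_s: 3.6
position: [0.6286, -0.1416, 0.2163]
eef_rot: [179.6, 90.0, 159.6]
ft_force: [-0.5, 0.4, 0.9]
width: 0.055
```

Call:
servo_tool:
  series:
    - [0.055, 0, 0, -0.01, 0]
    - [0.055, 0, 0, -0.02, 0]
    - [0.055, 0, 0, -0.026, 0]
    - [0.055, 0, 0, -0.026, 0]

```text
time_s: 4.0
position: [0.6285, -0.1415, 0.1901]
eef_rot: [-178.3, 89.9, 161.8]
ft_force: [0.3, -0.5, 0.2]
width: 0.0552
```

Call:
servo_tool:
  series:
    - [0.046, -0.0019, 0.0007, 0, 0]
    - [0.046, -0.0038, 0.0014, 0, 0]
    - [0.046, -0.0066, 0.0024, 0, 0]
    - [0.046, -0.0094, 0.0034, 0, 0]
    - [0.046, -0.0122, 0.0044, 0, 0]
    - [0.046, -0.015, 0.0055, 0, 0]
    - [0.046, -0.0178, 0.0065, 0, 0]
    - [0.046, -0.0207, 0.0075, 0, 0]

```text
time_s: 4.8
position: [0.6078, -0.134, 0.1913]
eef_rot: [155.3, 90.0, 135.4]
ft_force: [0.6, 0.2, -0.5]
width: 0.0461
```

Call:
servo_tool:
  series:
    - [0.046, -0.0028, 0.001, 0, 0]
    - [0.046, -0.0056, 0.002, 0, 0]
    - [0.046, -0.0084, 0.0031, 0, 0]
    - [0.046, -0.0113, 0.0041, 0, 0]
    - [0.046, -0.0141, 0.0051, -0.001, 0]
    - [0.046, -0.0169, 0.0062, -0.002, 0]
    - [0.046, -0.0197, 0.0072, -0.003, 0]
    - [0.046, -0.0226, 0.0082, -0.004, 0]

```text
time_s: 5.6
position: [0.5852, -0.1258, 0.1871]
eef_rot: [172.8, 90.0, 152.9]
ft_force: [-0.7, 0.0, -0.1]
width: 0.0466
```

```bash
python3 - <<'E'
from h import *
s=arm.read_state();print(s['position'],s['eef_rot'],s['ft_force'],s['width'],s['wrist_torque'])
p=shot('scene','scene3.png');x,y,w,h=230,110,120,170
cv2.imwrite('pics/scene3z.png',cv2.resize(p['pixels'][y:y+h,x:x+w],None,fx=3.5,fy=3.5,interpolation=cv2.INTER_CUBIC)[:,:,::-1])
E
```

```text
[ 0.58520073 -0.12581935  0.18714832] [172.83285597  89.98807379 152.89532349] [-0.72392357  0.03617924 -0.06612798] 0.04657687916421339 [0.04276604 0.02635749 0.01674526]
```

View pics/scene3z.png

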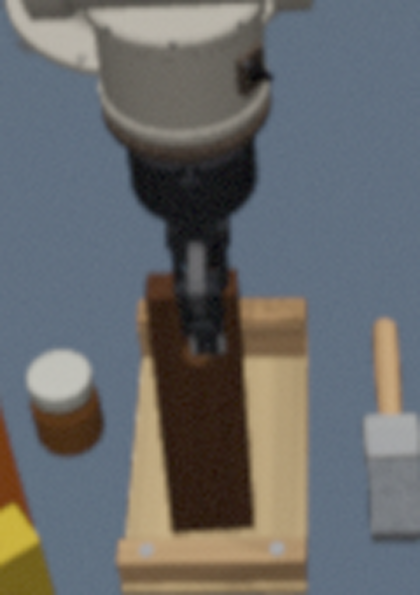

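Call:
servo_tool:
  series:
    - [0.047, -0.003, 0.0011, -0.0013, 0]
    - [0.048, -0.0061, 0.0022, -0.0026, 0]
    - [0.049, -0.0092, 0.0033, -0.004, 0]
    - [0.05, -0.0122, 0.0044, -0.0054, 0]
    - [0.051, -0.0152, 0.0055, -0.0068, 0]
    - [0.052, -0.0183, 0.0066, -0.0082, 0]
    - [0.053, -0.0214, 0.0077, -0.0096, 0]
    - [0.054, -0.0244, 0.0089, -0.011, 0]

```text
time_s: 6.45
position: [0.5608, -0.1169, 0.1762]
eef_rot: [150.5, 90.0, 130.5]
ft_force: [0.3, -0.7, 0.1]
width: 0.0539
```

Call:
servo_tool:
  series:
    - [0.0565, -0.0013, 0.0005, -0.0015, 0]
    - [0.059, -0.0026, 0.001, -0.003, 0]
    - [0.062, -0.0039, 0.0014, -0.0045, 0]
    - [0.0645, -0.0052, 0.0019, -0.006, 0]
    - [0.067, -0.0065, 0.0024, -0.0075, 0]
    - [0.0695, -0.0078, 0.0029, -0.009, 0]
    - [0.072, -0.009, 0.0033, -0.011, 0]
    - [0.075, -0.0103, 0.0038, -0.0125, 0]

```text
time_s: 7.25
position: [0.5506, -0.1132, 0.1635]
eef_rot: [179.8, 90.0, 159.9]
ft_force: [-1.1, 1.2, 0.6]
width: 0.0753
```

```bash
python3 - <<'E'
from h import *
s=arm.read_state();print(s['position'],s['eef_rot'],s['ft_force'],s['width'],s['wrist_torque'])
p=shot('scene','scene4.png');x,y,w,h=230,110,120,170
cv2.imwrite('pics/scene4z.png',cv2.resize(p['pixels'][y:y+h,x:x+w],None,fx=3.5,fy=3.5,interpolation=cv2.INTER_CUBIC)[:,:,::-1])
E
```

```text
[ 0.55063521 -0.11317598  0.16354952] [179.84543114  89.98679028 159.90656269] [-1.12389232  1.21042363  0.58599318] 0.07528489093502058 [0.06215131 0.20377885 0.0132353 ]
```

View pics/scene4z.png

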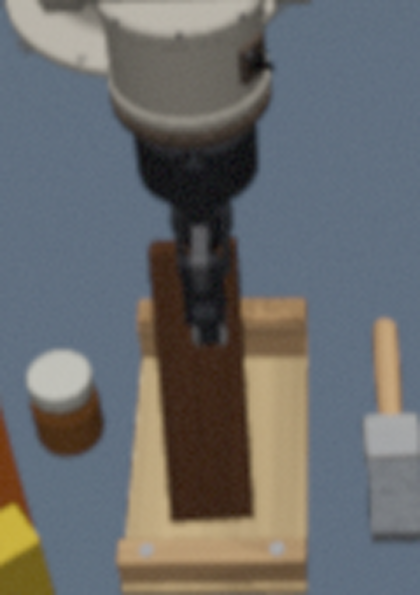

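Call:
servo_tool:
  series:
    - [0.075, 0, 0.0034, 0, 0.087]
    - [0.075, -0.0002, 0.0068, 0, 0.175]
    - [0.075, -0.0006, 0.0102, 0, 0.262]
    - [0.075, -0.0015, 0.0135, 0, 0.349]
    - [0.075, -0.0026, 0.0167, 0, 0.436]
    - [0.075, -0.004, 0.0198, 0, 0.524]
    - [0.075, -0.0056, 0.0228, 0, 0.611]
    - [0.075, -0.0076, 0.0256, 0, 0.698]

```text
time_s: 8.1
position: [0.5431, -0.0875, 0.1637]
eef_rot: [156.9, 90.0, 177.1]
ft_force: [-0.8, -0.5, -0.7]
width: 0.0753
```

```bash
python3 - <<'E'
from h import *
s=arm.read_state();print(s['position'],s['eef_rot'],s['ft_force'],s['width'],s['wrist_torque'])
p=shot('scene','scene5.png');x,y,w,h=230,110,120,170
cv2.imwrite('pics/scene5z.png',cv2.resize(p['pixels'][y:y+h,x:x+w],None,fx=3.5,fy=3.5,interpolation=cv2.INTER_CUBIC)[:,:,::-1])
E
```

```text
[ 0.5431231  -0.08747237  0.16372862] [156.88302345  89.99454237 177.14373924] [-0.79796903 -0.50070477 -0.68705178] 0.07527631743802568 [-0.02894789  0.0211929  -0.03958611]
```

View pics/scene5z.png

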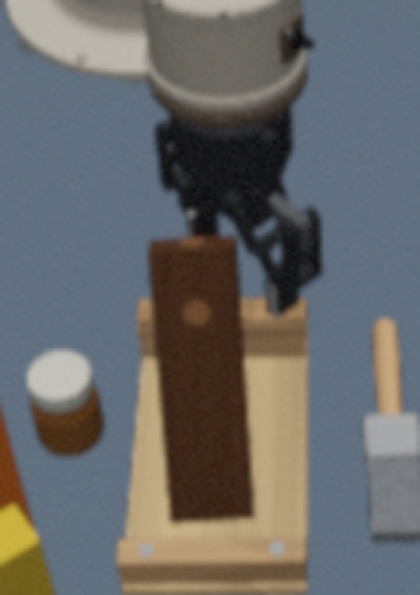

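Call:
servo_tool:
  series:
    - [0.075, 0, 0, -0.0055, 0]
    - [0.075, 0, 0, -0.011, 0]
    - [0.075, -0.0047, 0.0017, -0.0138, 0]
    - [0.075, -0.009, 0.0033, -0.0166, 0]
    - [0.075, -0.0135, 0.0049, -0.0194, 0]
    - [0.075, -0.0179, 0.0065, -0.0225, 0]
    - [0.075, -0.022, 0.008, -0.0256, 0]
    - [0.075, -0.0261, 0.0095, -0.0288, 0]

```text
time_s: 8.95
position: [0.5167, -0.078, 0.1348]
eef_rot: [-135.5, 90.0, -115.4]
ft_force: [-0.7, -0.4, -0.7]
width: 0.0748
```

```bash
python3 - <<'E'
from h import *
s=arm.read_state();print(s['position'],s['eef_rot'],s['ft_force'],s['width'],s['wrist_torque'])
p=shot('scene','scene6.png');x,y,w,h=230,110,120,170
cv2.imwrite('pics/scene6z.png',cv2.resize(p['pixels'][y:y+h,x:x+w],None,fx=3.5,fy=3.5,interpolation=cv2.INTER_CUBIC)[:,:,::-1])
E
```

```text
[ 0.5166693  -0.07798591  0.13477005] [-135.4993926    89.99577103 -115.44916032] [-0.7258091  -0.35926729 -0.72983216] 0.07480474616128373 [-0.00691571  0.03868877 -0.03349626]
```

View pics/scene6z.png

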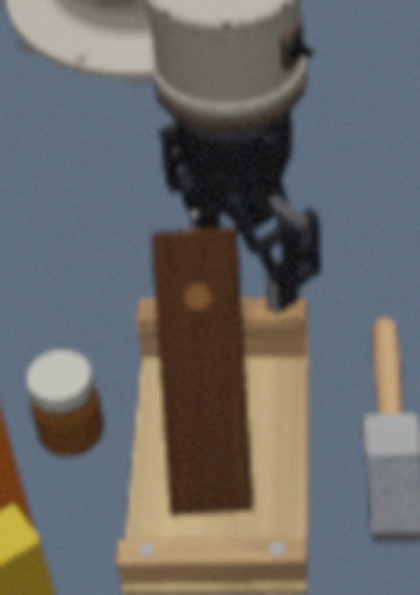

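Call:
servo_tool:
  series:
    - [0.075, -0.003, 0.0011, -0.0025, 0]
    - [0.075, -0.006, 0.0022, -0.0051, 0]
    - [0.075, -0.0089, 0.0032, -0.0077, 0]
    - [0.075, -0.0118, 0.0043, -0.0103, 0]
    - [0.075, -0.0145, 0.0053, -0.0131, 0]
    - [0.075, -0.0172, 0.0063, -0.0158, 0]
    - [0.075, -0.0198, 0.0072, -0.0186, 0]
    - [0.075, -0.0224, 0.0081, -0.0215, 0]

```text
time_s: 9.8
position: [0.4945, -0.0699, 0.1132]
eef_rot: [159.1, 90.0, 179.1]
ft_force: [-0.5, -0.4, -0.4]
width: 0.0751
```

```bash
python3 - <<'E'
from h import *
s=arm.read_state();print(s['position'],s['eef_rot'],s['ft_force'],s['width'],s['wrist_torque'])
p=shot('scene','scene7.png');x,y,w,h=230,110,120,170
cv2.imwrite('pics/scene7z.png',cv2.resize(p['pixels'][y:y+h,x:x+w],None,fx=3.5,fy=3.5,interpolation=cv2.INTER_CUBIC)[:,:,::-1])
E
```

```text
[ 0.49445344 -0.06993431  0.11321865] [159.05348279  89.99275653 179.10761593] [-0.48833949 -0.44869913 -0.36770177] 0.07510354546895306 [0.02468842 0.0527314  0.00688769]
```

View pics/scene7z.png

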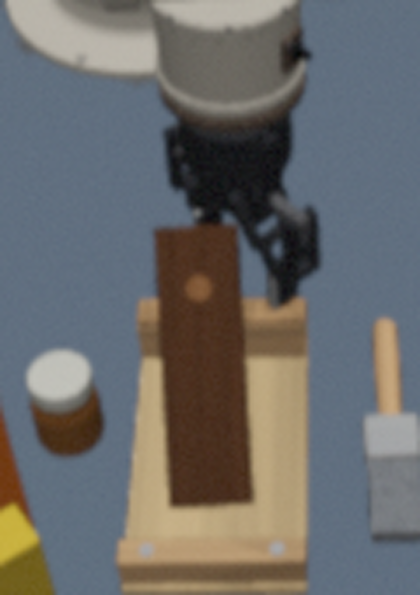

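Call:
servo_tool:
  series:
    - [0.075, -0.0024, 0.0009, -0.0029, 0]
    - [0.075, -0.0049, 0.0018, -0.0059, 0]
    - [0.075, -0.0072, 0.0026, -0.0089, 0]
    - [0.075, -0.0095, 0.0035, -0.0119, 0]
    - [0.075, -0.0118, 0.0043, -0.015, 0]
    - [0.075, -0.0138, 0.005, -0.0182, 0]
    - [0.075, -0.0159, 0.0058, -0.0214, 0]
    - [0.075, -0.0179, 0.0065, -0.0246, 0]

```text
time_s: 10.65
position: [0.4766, -0.0635, 0.0886]
eef_rot: [177.7, 90.0, -162.3]
ft_force: [-0.5, 1.1, 0.0]
width: 0.0749
```

```bash
python3 - <<'E'
from h import *
s=arm.read_state();print(s['position'],s['eef_rot'],s['ft_force'],s['width'],s['wrist_torque'])
p=shot('scene','scene8.png');x,y,w,h=230,110,120,170
cv2.imwrite('pics/scene8z.png',cv2.resize(p['pixels'][y:y+h,x:x+w],None,fx=3.5,fy=3.5,interpolation=cv2.INTER_CUBIC)[:,:,::-1])
E
```

```text
[ 0.47658853 -0.06345925  0.08858058] [ 177.67667536   89.99186877 -162.2675129 ] [-0.4879793   1.07432371  0.04987905] 0.07494108061387775 [ 0.0493411   0.09335109 -0.03922503]
```

View pics/scene8z.png

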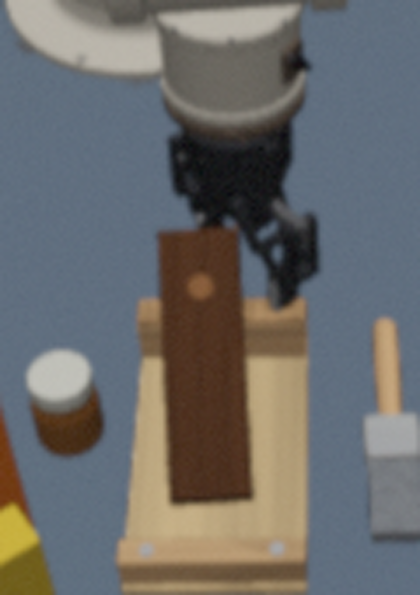

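```bash
cat > lean.py <<'E'
from h import *
from scipy.optimize import least_squares
S=pickle.load(open('scene0.pkl','rb'))
def solve(c,free_yaw=True):
    obs=(np.array(c,float)+.5)/3.5-.5+[230,110]
    def pt(q,a,y,b): # a thickness (0 front,.032 back), b up
        E=np.array([q[0],q[1],.012]);yaw=q[3];th=q[2]
        x=np.array([np.cos(yaw),np.sin(yaw),0]);v=np.array([-np.sin(yaw),np.cos(yaw),0]);z=np.array([0,0,1.])
        return E+v*y+a*(np.cos(th)*x+np.sin(th)*z)+b*(-np.sin(th)*x+np.cos(th)*z)
    L=[(.032,-.03,.2),(.032,.03,.2),(.032,.03,0),(.032,-.03,0)]
    r=least_squares(lambda q:np.concatenate([proj(S,pt(q,*l))-o for l,o in zip(L,obs)]),[.6118,-.1444,1.,-.35])
    print('foot edge',r.x[:2].round(4),'lean %.1f yaw %.1f'%tuple(np.degrees(r.x[2:])),r.fun.round(1))
if __name__=='__main__':
    for c in ([(159,233),(238,230),(252,498),(172,502)],[(155,230),(236,226),(252,502),(171,506)],[(151,234),(236,231),(252,511),(171,514)],[(150,242),(236,238),(252,517),(171,520)]): solve(c)
E
python3 lean.py
```

```text
foot edge [ 0.6152 -0.1447] lean 64.8 yaw -18.2 [-0.3  0.2  0.4 -0.2  0.7 -0.2 -0.8  0.2]
foot edge [ 0.6148 -0.1451] lean 59.3 yaw -17.9 [-0.2  0.2  0.3 -0.1  0.5 -0.3 -0.6  0.2]
foot edge [ 0.6194 -0.1471] lean 55.9 yaw -17.8 [ 0.3  0.3 -0.1 -0.4  0.5 -0.4 -0.7  0.5]
foot edge [ 0.6259 -0.1493] lean 58.6 yaw -17.5 [ 0.5  0.1 -0.3 -0.3  0.6 -0.4 -0.8  0.5]
```

Call:
servo_tool:
  series:
    - [0.075, -0.001, 0.0004, -0.0021, 0]
    - [0.075, -0.0021, 0.0008, -0.0042, 0]
    - [0.075, -0.0031, 0.0011, -0.0063, 0]
    - [0.075, -0.004, 0.0015, -0.0084, 0]
    - [0.075, -0.005, 0.0018, -0.0105, 0]
    - [0.075, -0.0059, 0.0021, -0.0126, 0]
    - [0.075, -0.0068, 0.0025, -0.0147, 0]
    - [0.075, -0.0076, 0.0028, -0.0168, 0]

```text
time_s: 11.5
position: [0.4691, -0.0607, 0.0719]
eef_rot: [152.6, 90.0, 172.6]
ft_force: [-0.0, -0.5, -1.4]
width: 0.0752
```

```bash
python3 - <<'E'
from h import *
s=arm.read_state();print(s['position'],s['eef_rot'],s['ft_force'],s['width'],s['wrist_torque'])
p=shot('scene','scene9.png');x,y,w,h=230,110,120,170
cv2.imwrite('pics/scene9z.png',cv2.resize(p['pixels'][y:y+h,x:x+w],None,fx=3.5,fy=3.5,interpolation=cv2.INTER_CUBIC)[:,:,::-1])
E
```

```text
[ 0.46908961 -0.0606717   0.07187465] [152.58179706  89.99129293 172.63424031] [-0.01216588 -0.52051007 -1.44469598] 0.07520374273605589 [ 0.05700724  0.04409625 -0.02246159]
```

View pics/scene9z.png

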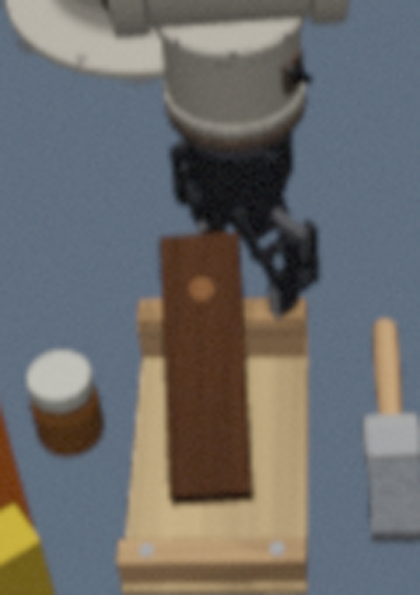

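Call:
servo_tool:
  series:
    - [0.075, -0.0005, 0.0002, -0.0014, 0]
    - [0.075, -0.001, 0.0004, -0.0028, 0]
    - [0.075, -0.0015, 0.0005, -0.0042, 0]
    - [0.075, -0.002, 0.0007, -0.0054, 0]
    - [0.075, -0.0024, 0.0009, -0.0066, 0]
    - [0.075, -0.0028, 0.001, -0.0078, 0]
    - [0.075, -0.0032, 0.0012, -0.009, 0]
    - [0.075, -0.0032, 0.0012, -0.009, 0]

```text
time_s: 12.35
position: [0.4658, -0.0595, 0.0629]
eef_rot: [152.7, 90.0, 172.8]
ft_force: [-0.4, 0.3, -0.6]
width: 0.075
```

```bash
python3 - <<'E'
from h import *
s=arm.read_state();print(s['position'],s['eef_rot'],s['ft_force'],s['width'],s['wrist_torque'])
p=shot('scene','scene10.png');x,y,w,h=230,110,120,170
cv2.imwrite('pics/scene10z.png',cv2.resize(p['pixels'][y:y+h,x:x+w],None,fx=3.5,fy=3.5,interpolation=cv2.INTER_CUBIC)[:,:,::-1])
E
```

```text
[ 0.4658475  -0.05948293  0.06290533] [152.7415949   89.98041643 172.79387857] [-0.37472147  0.25094652 -0.62671269] 0.07496159077776463 [ 0.0156568   0.04314565 -0.0289766 ]
```

View pics/scene10z.png

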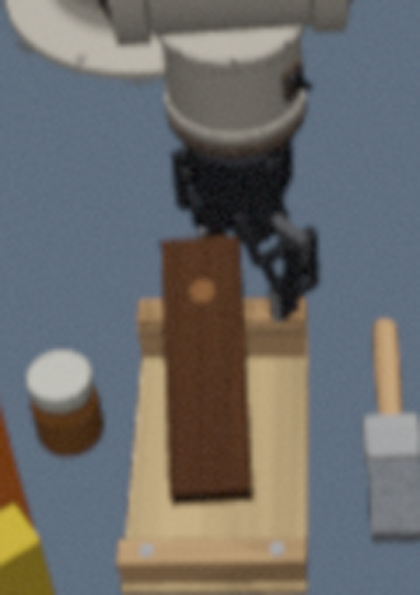

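```bash
python3 - <<'E'
from h import *
S=pickle.load(open('scene0.pkl','rb'))
for th in (64,68,70,72,73):
    t=np.radians(th);yaw=np.radians(-18.2);x=np.array([np.cos(yaw),np.sin(yaw),0]);v=np.array([-np.sin(yaw),np.cos(yaw),0]);z=np.array([0,0,1.])
    o=[]
    for a,y,b in [(.032,-.03,.2),(.032,.03,.2),(.032,.03,0),(.032,-.03,0)]:
        X=np.array([.6152,-.1447,.012])+v*y+a*(np.cos(t)*x+np.sin(t)*z)+b*(-np.sin(t)*x+np.cos(t)*z)
        o.append(((proj(S,X)-[230,110]+.5)*3.5-.5).round(0))
    print(th,*o)
E
```

```text
64 [158. 233.] [239. 229.] [254. 498.] [169. 503.]
68 [159. 237.] [240. 232.] [254. 495.] [169. 500.]
70 [160. 239.] [240. 234.] [254. 493.] [169. 499.]
72 [161. 242.] [240. 237.] [254. 492.] [169. 497.]
73 [161. 243.] [240. 238.] [254. 491.] [169. 496.]
```

Call:
servo_tool:
  series:
    - [0.075, -0.0006, 0.0002, -0.001, 0]
    - [0.075, -0.0012, 0.0004, -0.002, 0]
    - [0.075, -0.0022, 0.0008, -0.002, 0]
    - [0.075, -0.0034, 0.0012, -0.002, 0]
    - [0.075, -0.005, 0.0018, -0.002, 0]
    - [0.075, -0.0075, 0.0027, -0.002, 0]
    - [0.075, -0.011, 0.004, -0.002, 0]
    - [0.075, -0.0165, 0.006, -0.002, 0]

```text
time_s: 13.2
position: [0.4492, -0.0534, 0.0611]
eef_rot: [172.9, 90.0, -167.0]
ft_force: [0.4, -0.2, 0.2]
width: 0.0749
```

```bash
python3 - <<'E'
from h import *
s=arm.read_state();print(s['position'],s['eef_rot'],s['ft_force'],s['width'],s['wrist_torque'])
p=shot('scene','scene11.png');x,y,w,h=230,110,120,170
cv2.imwrite('pics/scene11z.png',cv2.resize(p['pixels'][y:y+h,x:x+w],None,fx=3.5,fy=3.5,interpolation=cv2.INTER_CUBIC)[:,:,::-1])
E
```

```text
[ 0.44918888 -0.05340569  0.06107375] [ 172.93843817   89.99705142 -167.00809787] [ 0.37636601 -0.22408447  0.17960243] 0.07492919236056482 [0.02364969 0.02170281 0.05127842]
```

View pics/scene11z.png

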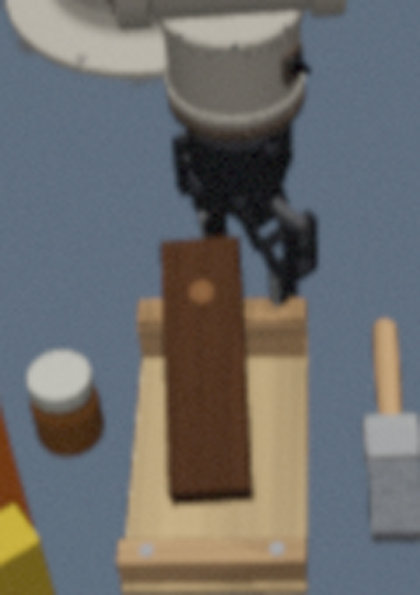

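Call:
servo_tool:
  series:
    - [0.075, 0, 0, 0.005, 0]
    - [0.075, 0, 0, 0.015, 0]
    - [0.075, 0, 0, 0.03, 0]
    - [0.075, 0, 0, 0.05, 0]
    - [0.075, -0.01, 0.01, 0.08, 0]
    - [0.075, -0.02, 0.02, 0.11, 0]
    - [0.075, -0.03, 0.04, 0.14, 0]
    - [0.075, -0.03, 0.07, 0.16, 0]

```text
time_s: 14.05
position: [0.419, 0.0164, 0.2242]
eef_rot: [-34.7, 89.8, -14.7]
ft_force: [0.3, -0.1, -0.8]
width: 0.0748
```

Call:
servo_tool:
  series:
    - [0.075, 0, 0.04, 0.02, 0]
    - [0.075, 0, 0.08, 0.03, 0]
    - [0.075, 0, 0.12, 0.03, 0]
    - [0.075, 0, 0.16, 0.03, 0]
    - [0.075, 0, 0.2, 0.03, 0]
    - [0.075, 0, 0.2, 0.03, 0]
    - [0.075, 0, 0.2, 0.03, 0]

```text
time_s: 14.75
position: [0.4193, 0.217, 0.2516]
eef_rot: [-66.4, 90.0, -46.3]
ft_force: [0.2, -0.1, -0.6]
width: 0.0748
```

```bash
python3 - <<'E'
from h import *
s=arm.read_state();print(s['position'],s['ft_force'],s['time_s'])
o=[]
for n,(x,y,w,h) in (('top',(300,60,160,170)),('scene',(220,140,120,170))):
    p=shot(n,n+'12.png')
    o.append(cv2.resize(p['pixels'][y:y+h,x:x+w],None,fx=2.8,fy=2.8,interpolation=cv2.INTER_CUBIC)[:,:,::-1])
cv2.imwrite('pics/fin.png',np.hstack(o))
E
```

```text
[0.41929856 0.2170165  0.25159431] [ 0.16853636 -0.08375108 -0.62713892] 14.75
```

View pics/fin.png

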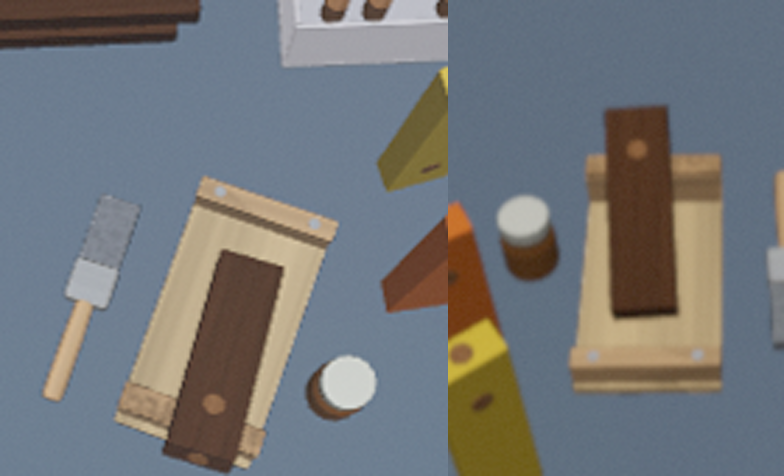

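View pics/top12.png

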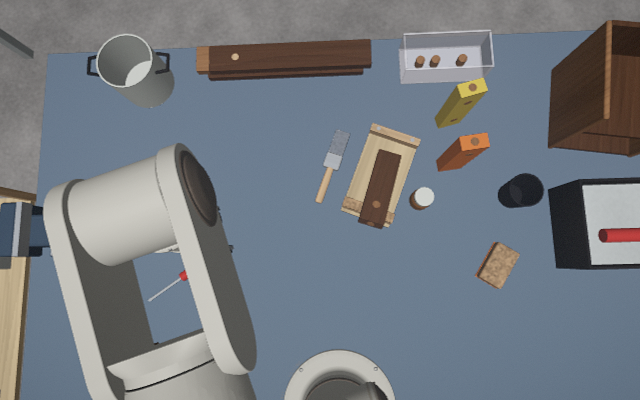

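```bash
python3 - <<'E'
from h import *
T=pickle.load(open('top0.pkl','rb'))
tz=lambda a:(np.array(a,float)+.5)/2.8-.5+[300,60]
z1=.012+.032*np.sin(np.radians(72)); 
A,B=[ray(T,*tz(a),z1) for a in((220,252),(283,268))]
m=(A+B)/2;print('foot back corner mid',m,'w',np.linalg.norm(A-B),'yaw',np.degrees(np.arctan2(*(A-B)[:2][::-1]))-90)
x=np.array([.945,-.32,0]);print('foot edge',m-.032*np.cos(np.radians(72))*x)
z2=.012+.2*np.cos(np.radians(72))
C,D=[ray(T,*tz(a),z2) for a in((165,453),(228,472))]
n=(C+D)/2;print('low end mid',n,'w',np.linalg.norm(C-D));d=m-n;print('axis yaw',np.degrees(np.arctan2(d[1],d[0])),np.linalg.norm(d[:2]))
for a,z in (((205,178),.042),((338,222),.042),((135,385),.057),((265,430),.057)): print(ray(T,*tz(a),z))
E
```

```text
foot back corner mid [ 0.6174463  -0.14727473  0.04243381] w 0.058358748005144366 yaw -16.85149969461476
foot edge [ 0.60810163 -0.1441104   0.04243381]
low end mid [ 0.4330823  -0.08729569  0.0738034 ] w 0.055767276432417696
axis yaw -18.02123334650164 0.19387513464379288
[ 0.69620838 -0.10891244  0.042     ]
[ 0.65008303 -0.22703423  0.042     ]
[ 0.50424889 -0.03783106  0.057     ]
[ 0.4610111 -0.1493704  0.057    ]
```

```bash
python3 -c "
from cell import arm
print(arm.hand_in())"
```

```text
the job is handed in; nothing more can be done
None
```

The upright now lies with its broad face on the cork and its foot still on the jig board. The job was handed in at about 15 s, with the hand well clear.

**How it was done:** I straddled the top with open fingers and pushed it past its balance point with the rear finger. It then came to lean against the front finger. I swung the rear finger out beside the bar and lowered the upright slowly with the front finger alone, without gripping it at any point.

**Last checks:**
- **Position:** In the pictures the lean matches about 72°. The foot edge is within about 4 mm of where I first measured it, which is about my measuring error.
- **Forces:** The readings I took at the wrist never went above about 2 N.
- **Bystanders:** The brush, jar, pot, sanding block and look-alikes are where they were. The screwdriver was partly hidden by the arm and the tin was fully hidden in the last top view, so I did not confirm those two, but the fingers stayed about 240 mm above the bench on that side.

**Not perfect:** The bar lies about 3° off square to the rest, at a yaw of about −18° against −21.3° for the jig. Most of that was there at the start: the upright first measured between −17° and −20°. I left it rather than nudge it.

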